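# Register a sign plate under the punch needle and hold the recessed set button

### The arm

A 6-joint arm with a two-finger parallel gripper is mounted at the origin on the work surface. World frame = base frame: x ahead of the robot, y to its left, z up, the work surface at z = 0. Lengths are in m, angles in rad, forces in N, time in s.
With the tool pointing down it reaches from about 0.35 to 0.925 m from the base axis. Payload 6.4 kg.
Tool frame: the origin (TCP) lies midway between the tips of the shut fingers; the grasp point (between the pads) lies 19 mm behind it; z points along the fingers, y is the line along which they close (so a half turn about z gives the same grasp; the last joint's range is limited). The gripper opens to 85 mm and grips with 20 to 120 N. Pads are 22 mm wide; open, the fingers measure 114 mm over their backs; the gripper's body (76 mm by 85 mm) begins 54 mm behind the grasp point. The pads swing forward as they close: fully open they stand 13 mm farther back than shut.
Start: joints at [-1.288, 0.245, 1.558, -0, 1.339, -0.174], TCP at [0.287, -0.583, 0.231] pointing down, gripper open.
Joint ranges: [-3.13, 3.13], [-1.02, 2.26], [0.13, 2.54], [-0.95, 4.09], [0.21, 2.88], [-2.74, 2.74]. Speed limits (rad/s): [2.57, 2.57, 3.14, 3.14, 3.14, 3.14].

### API

Orientations are given as a unit quaternion [w, x, y, z].
In Python, from bench import robot gives the robot as it stands.
- The arm moves only by the shell command python3 -m handwheel 'ROWS' [FORCE]. ROWS is JSON, a list of rows, each an object of numbers: "dx", "dy", "dz": the shift along the tool's x, y, z in cm; "twist": the turn about the tool's z in degrees; "hand": the finger opening in cm, from 0 to 8.54. In form: [{"dx": .., "dy": .., "dz": .., "twist": .., "hand": ..}, ...]. A call has 1 to 10 rows; each row shifts and turns the commanded pose from where the row before left it, along the tool's axes as they then stand; what a row does not reach is not made up. A row lasts 1/8 s, in which the tool goes at most 62.5 mm and 10.7 degrees, less where a joint would pass 70% of its speed; a pose out of reach is approached as far as the arm can. A call with a gripper value outside its range is refused whole. The fingers move at their own pace and stop on an object; FORCE is the grip in N (left out, the last holds). Time passes only in rows, so rows that do not move let the fingers close. It gives the time, the measured TCP pose, the force, the opening and the grip force at its end, in the units of the state.
- robot.observe(): the state, without advancing time (a new reading comes with each control period).
- robot.get_image(name): name is "scene" or "top" or "wrist"; returns the picture (420x560x3 uint8, red, green, blue); there is no depth.
- robot.camera_params(name): a dict with "camera_matrix" (3x3 intrinsics, pixels), "pose" (4x4, takes a point from camera to world coordinates). Camera axes: x right, y down, z forward; pixel columns grow to the right and rows downward; lengths in m; the calibration is good to about 2 mm. A picture is of the moment at which its call begins: read the wrist's pose just before it. camera_params takes no time and is no camera call; for the wrist camera it gives the pose at the moment of the call.
- robot.finish_job(): hands the job in; it is judged then, once.
The state is a dict: "time": time; "joint_pos": joint angles; "qvel": joint speeds; "tau": joint torques, N m; "ee_pos": TCP position; "eef_rot": TCP orientation; "force": force on the tool from outside, world axes, zero at the start; "torque": the same for the moment, N m; "gripper_width": finger opening in m; "grip_force": force on a finger pad.
Only numpy, scipy, OpenCV 4.12 (cv2) and the standard library are available. Lean on these libraries where they do the work, as an engineer would, in place of code of your own. Each camera call takes 0.05 s, during which the arm holds its last target. There are 200 camera calls.

### The job

On the punch press, slide the carriage by its knob until the printed ring on the white sign plate lies centred under the needle tip, and leave it there. Then, with the slim stylus from the wooden tool stand, reach down through the round hole in the top of the grey control box and push the recessed set button right down to store the position (never push it while the ring is out of place). Finish while still gripping the stylus and holding the button down with it, and do not displace the other things on the table.

Things in the scene. Friction and masses are not known exactly. Their poses are not given: they have to be found in the camera images.
- press: Grey and white punch press, fixed. Origin: centre of its underside. Base 210 (x) by 390 mm (y). Its x axis points away from the robot, within 0.2 rad; the carriage slides along its y. A white beam along y (30 mm wide, 135 to 165 mm above the table, centred at x = +15 mm) spans the carriage on posts at y = -178 and +178 mm; the needle head hangs on its far (+x) side.
- needle_tip (a point): Point of the steel needle, 46 mm above the table, 9 mm above the sign plate. It points straight down from a dark steel head clamped on the far side of the beam; where along the beam differs every time, and it cannot be moved.
- ring_mark (a point): Centre of the printed black ring (14 mm across) on the white sign plate (125 x 110 x 3 mm, top 37 mm above the table), which is clamped on the aluminium carriage. The plate's four small black dots are only its screw holes. The mark runs on the line under the needle, so the carriage only needs sliding.
- carriage_knob (a point): Centre of the upright black cylindrical knob of the carriage: 22 mm diameter, 34 mm tall, this point 73 mm above the table (top at 90 mm), on a 12 mm thick steel stem 22 mm tall. It stands 136 mm to the robot's side (press -x) of the ring mark, 90 mm from the beam's near face, and moves with the carriage.
- carriage (a joint): Carriage position along the press's +y axis in m: 0 at its end stop on the press's -y side (the robot's right), 0.18 at the other end. It starts within 35 mm of 0. Pushing it takes about 2.5 N and it stays where it is left.
- tool_stand: Wooden block, 190 (its x) by 60 (its y) by 66 mm high, fixed. Origin: centre of its underside. Three 10 mm holes along its x at -60, 0, +60 mm, each with an upright tool; which is where differs. Besides the stylus: a wooden mushroom-headed palm awl (36 mm wide, 43 mm tall) and a thick steel eyelet setter (28 mm wide, 50 mm tall), both with shafts too short for the job.
- stylus_handle (a point): Middle of the stylus's handle, the tallest and slimmest of the three tools: straight black cylinder, 16 mm diameter, 75 mm tall (top 141 mm, this point 103 mm above the table), on a steel shaft 7 mm in diameter, 60 mm long. z: along the handle, away from the shaft. The handle rests on the stand, the shaft in the hole: lift straight up over 60 mm to clear it. About 50 g.
- stylus_tip (a point): Lower end of the stylus's shaft, 97.5 mm below the middle of its handle.
- control_box: Grey plastic control box, 120 mm (its x) by 100 mm (its y), 60 mm high, fixed. Origin: centre of its underside.
- aperture (a point): Centre of the round hole, 16 mm diameter, in the box's 8 mm thick top, at the top surface, 60 mm above the table; 20 mm to -x of the box's centre. The black rectangle on the box's far half is only a dark display window.
- button_face (a point): Centre of the top of the white set button (22 mm diameter), straight below the hole; 26 mm below the box's top when not pressed.
- set_button (a joint): Travel of the set button downwards in m: 0 released, 0.005 fully down. It springs back; the push needed grows from 1.5 N at the start to 4 N fully down.
Things that resemble listed ones, but are neither listed nor needed, are in the scene too. What is meant by the part that bears stylus_handle is not blue or green, and is the larger of those in its own colour.

How it is judged:
On the way, in this order (a step that is already met when the one before it is completed fails the run):
1. the ring mark is slid under the needle tip and the carriage rests there, let go (horizontal distance between ring_mark and needle_tip below 0.004 m and velocity of joint carriage between -0.005 and 0.005 m/s and contact force between each of the arm, the fingers and carriage below 0.1 N), for 0.2 s.
2. the set button is pushed down with the gripped stylus (value of joint set_button above 0.0035 m and contact force between stylus and set_button above 1.5 N and contact force between the fingers and stylus above 1 N), for 0.2 s.
At the end, for the whole second after the job is handed in: The gripped stylus, through the hole of the control box, holds the set button at least 3.5 mm of its 5 mm down with more than 1.5 N, and the ring mark is still within 4 mm of the point under the needle tip (all of step 2 and horizontal distance between ring_mark and needle_tip below 0.004 m); the arm keeps its last pose, push and grip.
It fails at once if the set button is pushed while the ring mark is not under the needle (value of joint set_button above 0.002 m and horizontal distance between ring_mark and needle_tip above 0.005 m).
It fails at once if another thing on the table is displaced by more than 30 mm (distance of any of palm_awl, eyelet_setter, eyelet_jar, tape_roll, stapler, mug, paper_ream, ring_tray from where it was at the start of the episode above 0.03 m).
It also fails if it takes over 56 s, if anything falls off the work surface, if the arm or the gripper's body presses on something with over 40 N, if the wrist force passes 120 N, or if a joint passes its speed limit or range.

## Working session

There is one attempt and no reset: what is moved stays moved. The work goes in short steps, Python scripts to look and compute and a shell command to move; the robot and the scene stay as the last step left them, time stands still between calls to the robot, and variables do not carry over. Pictures are saved under pics/ and viewed, at most 10 in all, crops included, and the job is handed in when it is done.

```bash
ls; mkdir -p pics; cat > h.py <<'E'
from bench import robot
import numpy as np, cv2
def ray(name,px,z,P=None):
    P=P or robot.camera_params(name); K=np.array(P["camera_matrix"]);T=np.array(P["pose"])
    d=T[:3,:3]@np.linalg.solve(K,[px[0],px[1],1]);o=T[:3,3]
    return o+d*(z-o[2])/d[2]
def proj(name,p,P=None):
    P=P or robot.camera_params(name); K=np.array(P["camera_matrix"]);T=np.array(P["pose"])
    c=K@(T[:3,:3].T@(np.array(p)-T[:3,3]));return c[:2]/c[2]
def save(name,f,crop=None,s=1):
    im=robot.get_image(name)[:,:,::-1]
    cv2.imwrite("pics/raw_"+f,im)
    if crop: im=im[crop[1]:crop[3],crop[0]:crop[2]]
    cv2.imwrite("pics/"+f,cv2.resize(im,None,fx=s,fy=s,interpolation=cv2.INTER_CUBIC))
E
python3 -c "
from h import *
np.set_printoptions(precision=4,suppress=True)
for n in ['scene','top','wrist']:
  p=robot.camera_params(n);print(n,np.array(p['camera_matrix']),np.array(p['pose']))
save('top','top.png',None,1.4);save('scene','scene.png',None,1.4);print(robot.observe())"
```

```text
pics
scene [[405.49     0.     284.9542]
 [  0.     405.49   208.947 ]
 [  0.       0.       1.    ]] [[ 0.6888  0.4773 -0.5456  1.0323]
 [ 0.7249 -0.4415  0.5288 -0.5408]
 [ 0.0115 -0.7598 -0.6501  0.6583]
 [ 0.      0.      0.      1.    ]]
top [[532.7422   0.     285.4605]
 [  0.     532.7422 212.858 ]
 [  0.       0.       1.    ]] [[ 0.0185 -0.9921  0.124   0.3898]
 [-0.9996 -0.0213 -0.0211 -0.0641]
 [ 0.0235 -0.1236 -0.9921  1.4773]
 [ 0.      0.      0.      1.    ]]
wrist [[354.9268   0.     280.9586]
 [  0.     354.9268 207.2877]
 [  0.       0.       1.    ]] [[ 0.4394 -0.8618 -0.2534  0.3493]
 [-0.8983 -0.4224 -0.1212 -0.553 ]
 [-0.0025  0.2809 -0.9597  0.3725]
 [ 0.      0.      0.      1.    ]]
{'time': 0.1, 'joint_pos': array([-1.2881,  0.2458,  1.5589,  0.    ,  1.3387, -0.1741]), 'qvel': array([-0.0007, -0.0006, -0.0027,  0.0004, -0.0001, -0.0007]), 'tau': array([  0.0003, -43.0674, -32.7129,  -0.0001,   0.0029,  -0.    ]), 'ee_pos': array([ 0.2865, -0.5829,  0.2303]), 'eef_rot': array([-0.0009,  0.974 ,  0.2264, -0.    ]), 'force': array([ 0.8833, -0.1093,  0.2509]), 'torque': array([-0.0266, -0.0641, -0.016 ]), 'grip_force': 0.0, 'gripper_width': 0.08510602371608122}
```

View pics/top.png

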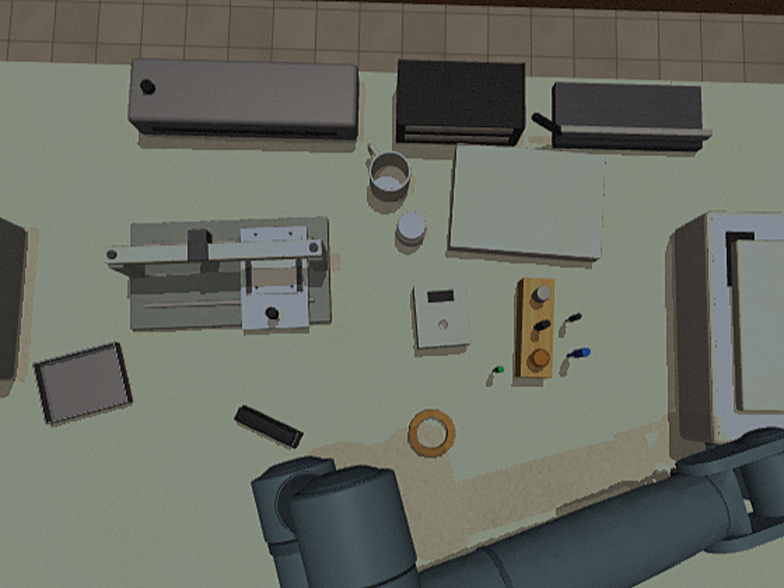

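View pics/scene.png

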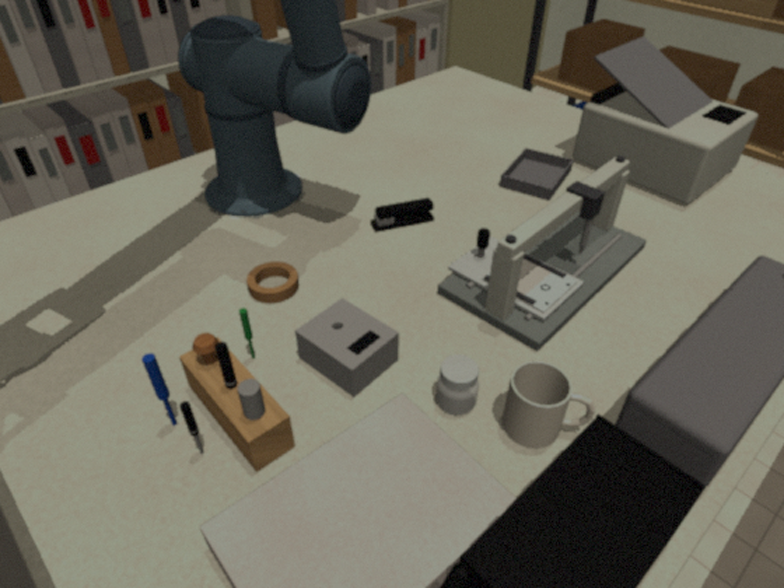

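The candidates for the stylus, in scene-view pixels, are the black tool in the stand (226,365), a small black one on the table (190,428), a blue one (155,378) and a green one (246,328). I choose the one in the stand, since it is the larger of the two black ones. The ring is at about (546,287) and the needle at about (587,240). Next are close crops.

```bash
python3 -c "
import cv2,numpy as np
a=cv2.imread('pics/raw_scene.png');t=cv2.imread('pics/raw_top.png')
f=lambda i,x,y,w,h,s:cv2.resize(i[y:y+h,x:x+w],(w*s,h*s),interpolation=cv2.INTER_CUBIC)
o=np.vstack([np.hstack([f(a,310,110,160,130,5)])]);o=o[:600]
cv2.imwrite('pics/c1.png',o)
o=np.hstack([f(a,95,210,100,130,4),f(t,290,190,100,130,4)]);cv2.imwrite('pics/c2.png',o)"
```

```text
(no output)
```

View pics/c1.png

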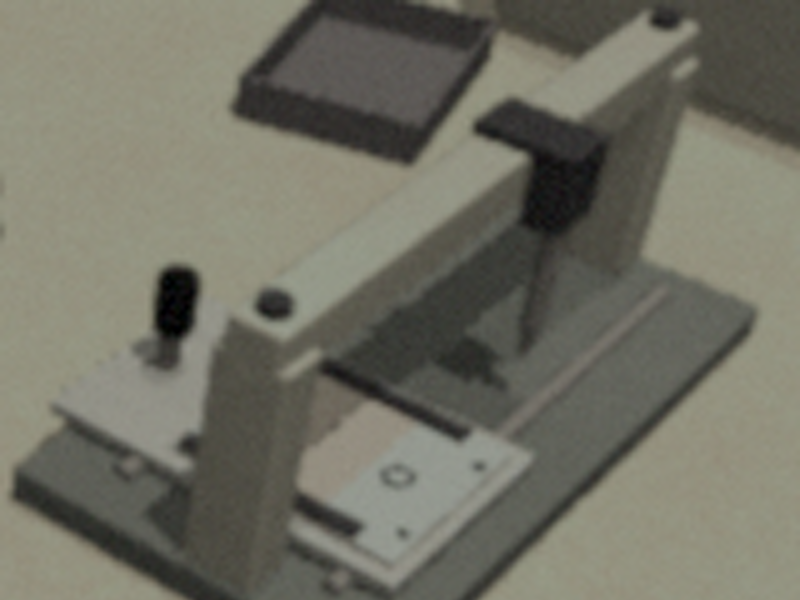

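View pics/c2.png

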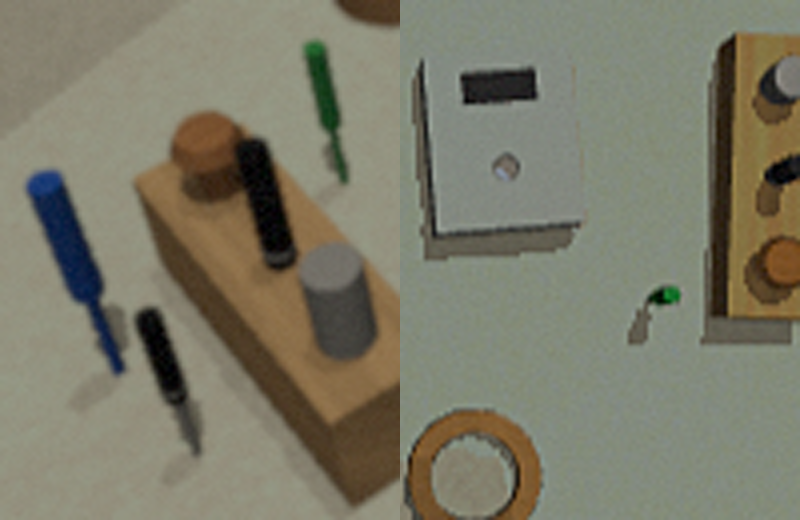

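```bash
python3 -c "
from h import *
np.set_printoptions(precision=4,suppress=True)
r=ray('scene',(389.6,205.4),.037);n=ray('scene',(414.8,180.2),.046)
print('ring',r,'needle',n,'diff',n-r)
k1=ray('scene',(345.6,164),.09);k2=ray('top',(194.3,222.9),.09);print('knob',k1,k2)
print('sty',ray('scene',(157.5,245.7),.141),ray('top',(545/1.4,323/1.4),.141))
print('ap',ray('scene',(337/1.4,326/1.4),.06),ray('top',(316.5,231.7),.06))
# press base corners from top z? base edges
A=[ray('top',(x/1.4,y/1.4),.165) for x,y in((112,255),(314,247))];print('posts',A, (A[0]-A[1]),np.linalg.norm(A[0]-A[1]))
B=[ray('top',(x/1.4,y/1.4),.066) for x,y in((523,279),(551,279),(551,377),(518,377))];print('stand',B)
print([ray('top',(x,y),.06) for x,y in((290+22/4,190+60/4),(290+174/4,190+65/4),(290+182/4,190+222/4),(290+36/4,190+234/4))])
for p in ([.5,0,0],):print(proj('top',p))
"
```

```text
ring [0.6713 0.1575 0.037 ] needle [0.6613 0.278  0.046 ] diff [-0.01    0.1205  0.009 ]
knob [0.533  0.1505 0.09  ] [0.5317 0.1437 0.09  ]
sty [ 0.5176 -0.3539  0.141 ] [ 0.517 -0.356  0.141]
ap [ 0.5229 -0.1766  0.06  ] [ 0.518  -0.1782  0.06  ]
posts [array([0.6196, 0.4186, 0.165 ]), array([0.6422, 0.0625, 0.165 ])] [-0.0226  0.3561  0.    ] 0.3568337277165569
stand [array([ 0.6081, -0.3304,  0.066 ]), array([ 0.6093, -0.3844,  0.066 ]), array([ 0.4218, -0.3832,  0.066 ]), array([ 0.4206, -0.3205,  0.066 ])]
[array([ 0.5888, -0.1208,  0.06  ]), array([ 0.5877, -0.2232,  0.06  ]), array([ 0.4821, -0.2293,  0.06  ]), array([ 0.4722, -0.132 ,  0.06  ])]
[250.556  238.7563]
```

The press is yawed about 0.063 rad, and the slide needed is about 121 mm. The ring-to-knob distance of 139 mm agrees with the given 136 mm. I'm setting out to a point above the knob at (0.533, 0.148).

```bash
python3 -m handwheel '[{"twist":7.53,"hand":8.5},{"twist":7.53},{"twist":7.53},{"dx":1.83,"dy":-4.46},{"dx":1.83,"dy":-4.46},{"dx":1.83,"dy":-4.46},{"dx":1.83,"dy":-4.46},{"dx":1.83,"dy":-4.46},{"dx":1.83,"dy":-4.46},{"dx":1.83,"dy":-4.46}]' 40
python3 -m handwheel '[{"dx":1.83,"dy":-4.46},{"dx":1.83,"dy":-4.46},{"dx":1.83,"dy":-4.46},{"dx":1.83,"dy":-4.46},{"dx":1.83,"dy":-4.46},{"dx":1.83,"dy":-4.46},{"dx":1.83,"dy":-4.46},{"dx":1.83,"dy":-4.46},{"dx":1.83,"dy":-4.46},{"dx":0}]'
cat >> h.py <<'E'
from scipy.spatial.transform import Rotation as Ro
def to(target,st=None):
    st=st or robot.observe();w,x,y,z=st["eef_rot"];R=Ro.from_quat([x,y,z,w]).as_matrix()
    print("shift cm",np.round(100*R.T@(np.array(target)-st["ee_pos"]),2),"tool x yaw",np.degrees(np.arctan2(R[1,0],R[0,0])).round(2),"tilt",R[:,2].round(3))
E
python3 -c "
from h import *
P=robot.camera_params('wrist');save('wrist','w1.png',None,1.4);to([.533,.148,.061]);print(proj('wrist',[.533,.148,.09],P),proj('wrist',[.6613,.278,.046],P),robot.observe()['joint_pos'])"
```

```text
shift cm [ 54.35 -54.7   17.04] tool x yaw 26.17 tilt [-0.     0.002 -1.   ]
[-1113.43039747 -1149.84951069] [-1336.94255263 -1684.08744782] [-1.28809460e+00  2.45703896e-01  1.55876183e+00 -2.94785329e-06
  1.33869024e+00 -1.74099837e-01]schema error: expected keys dx, dy, dz, twist, hand
schema error: expected keys dx, dy, dz, twist, hand
```

View pics/w1.png

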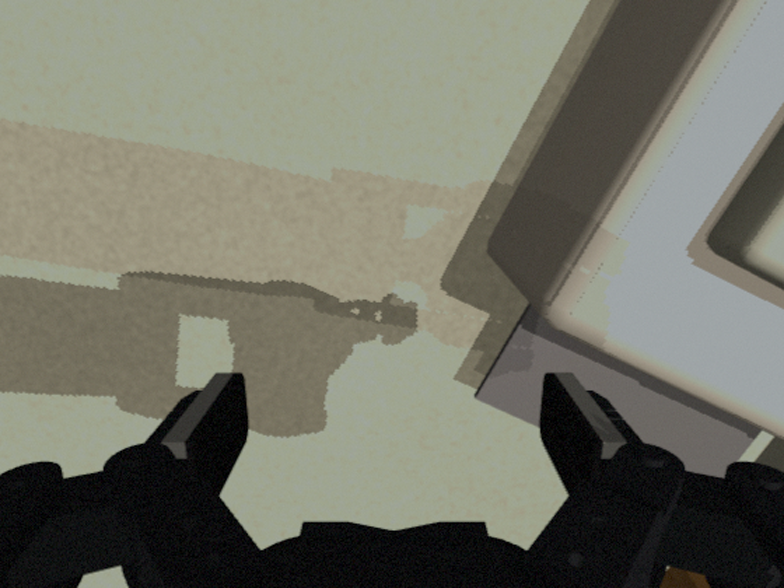

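The picture shows only the start place, with the printer at right and the fingers at (205,420) and (580,420). The rows were refused because each one needs all five keys.

```bash
python3 -m handwheel '[{"dx":0,"dy":0,"dz":0,"twist":7.53,"hand":8.5},{"dx":0,"dy":0,"dz":0,"twist":7.53,"hand":8.5},{"dx":0,"dy":0,"dz":0,"twist":7.53,"hand":8.5},{"dx":1.83,"dy":-4.46,"dz":0,"twist":0,"hand":8.5},{"dx":1.83,"dy":-4.46,"dz":0,"twist":0,"hand":8.5},{"dx":1.83,"dy":-4.46,"dz":0,"twist":0,"hand":8.5},{"dx":1.83,"dy":-4.46,"dz":0,"twist":0,"hand":8.5},{"dx":1.83,"dy":-4.46,"dz":0,"twist":0,"hand":8.5},{"dx":1.83,"dy":-4.46,"dz":0,"twist":0,"hand":8.5},{"dx":1.83,"dy":-4.46,"dz":0,"twist":0,"hand":8.5}]' 40 && python3 -m handwheel '[{"dx":1.83,"dy":-4.46,"dz":0,"twist":0,"hand":8.5},{"dx":1.83,"dy":-4.46,"dz":0,"twist":0,"hand":8.5},{"dx":1.83,"dy":-4.46,"dz":0,"twist":0,"hand":8.5},{"dx":1.83,"dy":-4.46,"dz":0,"twist":0,"hand":8.5},{"dx":1.83,"dy":-4.46,"dz":0,"twist":0,"hand":8.5},{"dx":1.83,"dy":-4.46,"dz":0,"twist":0,"hand":8.5},{"dx":1.83,"dy":-4.46,"dz":0,"twist":0,"hand":8.5},{"dx":1.83,"dy":-4.46,"dz":0,"twist":0,"hand":8.5},{"dx":1.83,"dy":-4.46,"dz":0,"twist":0,"hand":8.5},{"dx":0,"dy":0,"dz":0,"twist":0,"hand":8.5}]'
python3 -c "
from h import *
P=robot.camera_params('wrist');save('wrist','w2.png',None,1.4);to([.533,.148,.061]);print(proj('wrist',[.533,.148,.09],P)*1.4,proj('wrist',[.6613,.278,.046],P)*1.4,robot.observe()['joint_pos'])"
```

```text
time: 1.4
ee_pos: [0.3952, -0.2622, 0.2311]
eef_rot: [-0.0, 1.0, 0.031, -0.0]
force: [0.3, -0.2, 0.4]
gripper_width: 0.0848
grip_force: 0.0
time: 2.65
ee_pos: [0.5344, 0.1496, 0.2309]
eef_rot: [-0.0, 0.999, 0.033, -0.0]
force: [-0.5, 0.2, -0.9]
gripper_width: 0.0847
grip_force: 0.0
shift cm [-1.000e-01  1.000e-02  1.698e+01] tool x yaw 3.72 tilt [-0.001 -0.    -1.   ]
[394.03963057 271.08908993] [189.95160078  30.3893245 ] [ 6.61677117e-02  2.27619452e-02  1.80424939e+00 -2.40456115e-04
  1.31558786e+00  1.57204468e+00]
```

View pics/w2.png

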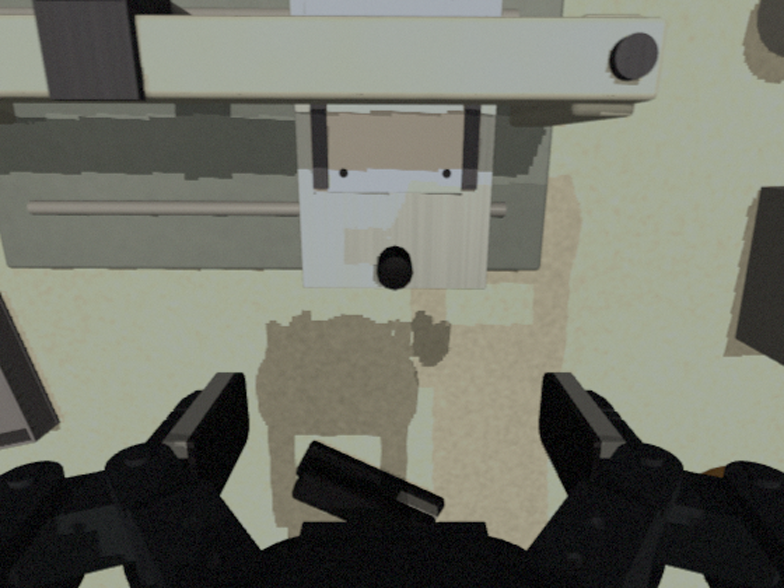

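The knob top shows at (395,265), within 3 mm of the prediction, and the beam is square to the tool. I'm going down to grip it.

```bash
python3 -m handwheel '[{"dx":0.1,"dy":0,"dz":4,"twist":0,"hand":8.5},{"dx":0,"dy":0,"dz":4,"twist":0,"hand":8.5},{"dx":0,"dy":0,"dz":4,"twist":0,"hand":8.5},{"dx":0,"dy":0,"dz":3,"twist":0,"hand":8.5},{"dx":0,"dy":0,"dz":2,"twist":0,"hand":8.5},{"dx":0,"dy":0,"dz":0,"twist":0,"hand":2},{"dx":0,"dy":0,"dz":0,"twist":0,"hand":2},{"dx":0,"dy":0,"dz":0,"twist":0,"hand":2},{"dx":0,"dy":0,"dz":0,"twist":0,"hand":2},{"dx":0,"dy":0,"dz":0,"twist":0,"hand":2}]' 25
python3 -c "
from h import *
save('scene','s2.png',(310,110,470,230),5);print(robot.observe())"
```

```text
time: 3.95
ee_pos: [0.5362, 0.1479, 0.0628]
eef_rot: [-0.001, 1.0, 0.031, 0.001]
force: [-1.9, 3.8, 5.9]
gripper_width: 0.021
grip_force: 24.7
{'time': 4.0, 'joint_pos': array([6.48694745e-02, 2.45169665e-01, 1.89817366e+00, 1.35248070e-03,
       9.96153590e-01, 1.57241376e+00]), 'qvel': array([ 1.77398622e-03, -8.85286206e-04, -1.56668845e-03, -6.08171973e-04,
        1.10197640e-03,  7.17330934e-05]), 'tau': array([-2.24159181e+00, -3.40732169e+01, -2.49493718e+01, -8.43737405e-01,
       -3.57874408e-01, -2.43259768e-02]), 'ee_pos': array([0.5361881 , 0.14795763, 0.06274301]), 'eef_rot': array([-6.02526334e-04,  9.99510766e-01,  3.12539425e-02,  1.02840932e-03]), 'force': array([-1.17006489,  3.59403387,  6.3361246 ]), 'torque': array([ 0.64039108,  0.28834197, -0.03700262]), 'grip_force': 24.73996102809906, 'gripper_width': 0.021013962286414417}
```

```bash
python3 -m handwheel '[{"dx":0,"dy":-0.8,"dz":0,"twist":0,"hand":2},{"dx":0,"dy":-1.5,"dz":0,"twist":0,"hand":2},{"dx":0,"dy":-1.5,"dz":0,"twist":0,"hand":2},{"dx":0,"dy":-1.5,"dz":0,"twist":0,"hand":2},{"dx":0,"dy":-1.5,"dz":0,"twist":0,"hand":2},{"dx":0,"dy":-1.5,"dz":0,"twist":0,"hand":2},{"dx":0,"dy":-1.5,"dz":0,"twist":0,"hand":2},{"dx":0,"dy":-1.5,"dz":0,"twist":0,"hand":2},{"dx":0,"dy":-0.5,"dz":0,"twist":0,"hand":2},{"dx":0,"dy":0,"dz":0,"twist":0,"hand":2}]'
python3 -c "
from h import *
save('scene','s3.png',(340,110,480,220),5)"
```

```text
time: 5.25
ee_pos: [0.5288, 0.2657, 0.0628]
eef_rot: [-0.0, 1.0, 0.032, 0.001]
force: [-1.4, 2.1, 5.6]
gripper_width: 0.0214
grip_force: 24.9
```

View pics/s3.png

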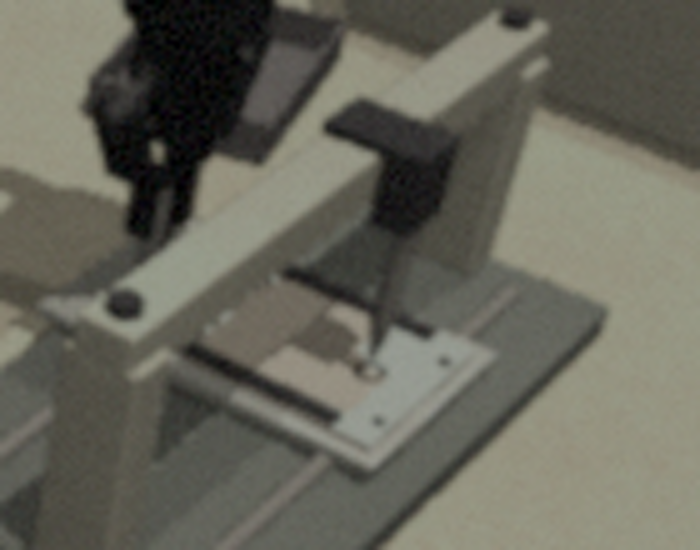

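The ring is at about (371,370) in the crop, the needle tip just above it at about (374,349).

```bash
python3 -c "
from h import *
np.set_printoptions(precision=4,suppress=True)
r=ray('scene',(340+371/5,110+370/5),.037)
for t in ((374,346),(374,349),(374,352)):
  n=ray('scene',(340+t[0]/5,110+t[1]/5),.046);d=n-r;print(r,n,'along y',d[:2]@[-.063,.998],'x',d[:2]@[.998,.063], (proj('scene',[n[0],n[1],.037])-[340,110])*5)
im=cv2.imread('pics/raw_s3.png')[170:200,400:430];cv2.imwrite('pics/s3b.png',cv2.resize(im,(600,600),interpolation=cv2.INTER_CUBIC))
"
```

```text
[0.6639 0.2747 0.037 ] [0.6589 0.2817 0.046 ] along y 0.0072798123884344245 x -0.004554143413114894 [370.1547 360.1325]
[0.6639 0.2747 0.037 ] [0.6604 0.2795 0.046 ] along y 0.004955046363860677 x -0.003257974651267878 [370.1474 363.1424]
[0.6639 0.2747 0.037 ] [0.6618 0.2772 0.046 ] along y 0.0026390970007358354 x -0.001966721601812001 [370.1401 366.1522]
```

View pics/s3b.png

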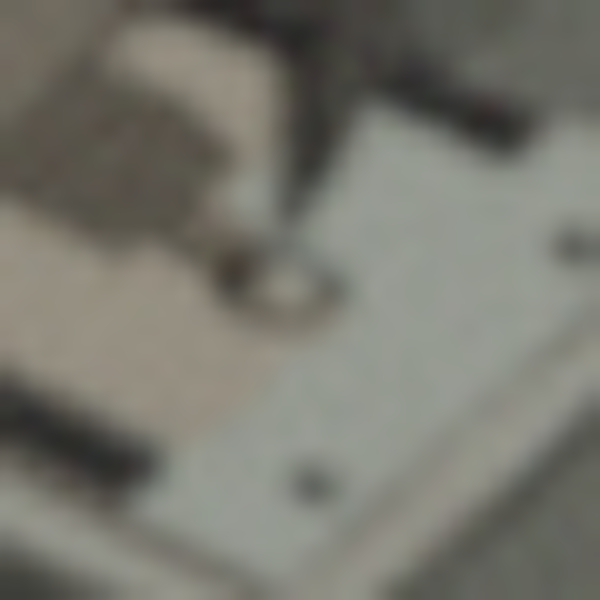

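The ring is at (280,282) in the 20x view, and the tip at about (287,225) is blurred into it. The estimates of what remains run from 0 to 5 mm, so I'll move 2 mm more and let go. Then I'll look from the far side of the beam with the wrist camera.

```bash
python3 -m handwheel '[{"dx":0,"dy":-0.2,"dz":0,"twist":0,"hand":2},{"dx":0,"dy":0,"dz":0,"twist":0,"hand":2},{"dx":0,"dy":0,"dz":0,"twist":0,"hand":5},{"dx":0,"dy":0,"dz":0,"twist":0,"hand":5},{"dx":0,"dy":0,"dz":0,"twist":0,"hand":5},{"dx":0,"dy":0,"dz":-5,"twist":0,"hand":5},{"dx":0,"dy":0,"dz":-5,"twist":0,"hand":5},{"dx":0,"dy":0,"dz":-5,"twist":0,"hand":5},{"dx":0,"dy":0,"dz":-4,"twist":0,"hand":8},{"dx":4,"dy":0,"dz":0,"twist":0,"hand":8}]'
python3 -m handwheel '[{"dx":5,"dy":0,"dz":0,"twist":0,"hand":8},{"dx":5,"dy":0,"dz":0,"twist":0,"hand":8},{"dx":5,"dy":0,"dz":0,"twist":0,"hand":8},{"dx":5,"dy":0,"dz":0,"twist":0,"hand":8},{"dx":5,"dy":0,"dz":0,"twist":0,"hand":8},{"dx":0,"dy":0,"dz":0,"twist":0,"hand":8},{"dx":0,"dy":0,"dz":0,"twist":0,"hand":8}]'
python3 -c "
from h import *
P=robot.camera_params('wrist');c=proj('wrist',[.6635,.277,.037],P);print(c)
x,y=[int(v) for v in c]
y=min(y,350);save('wrist','w3.png',(x-65,y-65,x+65,y+65),4.6);print((x-65,y-65))"
```

```text
time: 6.55
ee_pos: [0.5691, 0.2705, 0.257]
eef_rot: [-0.001, 0.999, 0.032, 0.004]
force: [0.2, -0.3, 0.4]
gripper_width: 0.0798
grip_force: 0.0
time: 7.42
ee_pos: [0.8168, 0.2851, 0.2504]
eef_rot: [0.0, 1.0, 0.031, -0.001]
force: [-0.3, 0.5, -0.1]
gripper_width: 0.0802
grip_force: 0.0
[278.91032599 307.34339478]
(213, 242)
```

View pics/w3.png

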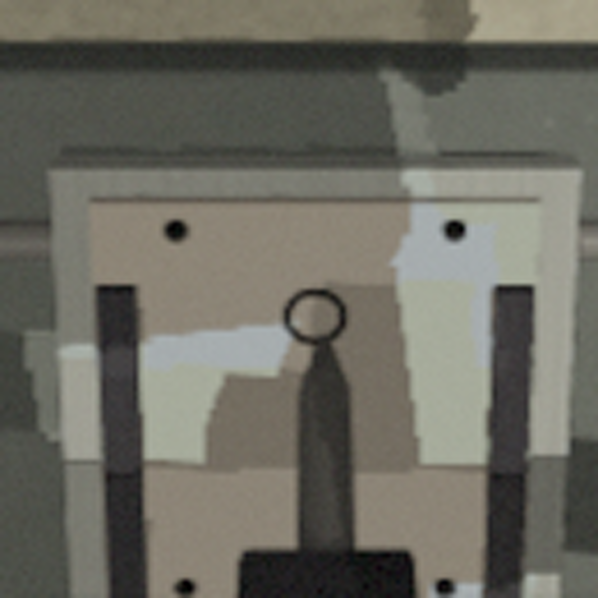

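From the far side the ring centre is at (315,315) and the needle tip at (321,340). With the ring spanning 62 px for its 14 mm, the sideways offset is about 1.4 mm, well inside 4 mm. Next is the stylus.

```bash
python3 -m handwheel '[{"dx":-2.4,"dy":4.43,"dz":0,"twist":0,"hand":8},{"dx":-2.4,"dy":4.43,"dz":0,"twist":0,"hand":8},{"dx":-2.4,"dy":4.43,"dz":0,"twist":0,"hand":8},{"dx":-2.4,"dy":4.43,"dz":0,"twist":0,"hand":8},{"dx":-2.4,"dy":4.43,"dz":0,"twist":0,"hand":8},{"dx":-2.4,"dy":4.43,"dz":0,"twist":0,"hand":8},{"dx":-2.4,"dy":4.43,"dz":0,"twist":0,"hand":8},{"dx":-2.4,"dy":4.43,"dz":0,"twist":0,"hand":8},{"dx":-2.4,"dy":4.43,"dz":0,"twist":0,"hand":8},{"dx":-2.4,"dy":4.43,"dz":0,"twist":0,"hand":8}]'
python3 -m handwheel '[{"dx":-2.4,"dy":4.43,"dz":0,"twist":0,"hand":4.5},{"dx":-2.4,"dy":4.43,"dz":0,"twist":0,"hand":4.5},{"dx":-2.4,"dy":4.43,"dz":0,"twist":0,"hand":4.5},{"dx":-2.4,"dy":4.43,"dz":0,"twist":4,"hand":4.5},{"dx":0,"dy":0,"dz":0,"twist":0,"hand":4.5},{"dx":0,"dy":0,"dz":0,"twist":0,"hand":4.5}]'
python3 -c "
from h import *
np.set_printoptions(precision=4,suppress=True)
def tri(a,b):
  A=np.zeros((3,3));B=np.zeros(3)
  for n,p in(('top',a),('scene',b)):
    q0=ray(n,p,0);q1=ray(n,p,.3);d=(q1-q0)/np.linalg.norm(q1-q0);M=np.eye(3)-np.outer(d,d);A+=M;B+=M@q0
  return np.linalg.solve(A,B)
for n,a,b in(('small',(577,316),(187,407)),('blue',(588,352),(150,358)),('green',(500,369),(243,312)),('sty',(546,322),(221,345))):print(n,tri(np.array(a)/1.4,np.array(b)/1.4))
P=robot.camera_params('wrist');save('wrist','w4.png',None,1.4);to([.517,-.355,.084]);print(proj('wrist',[.517,-.355,.141],P)*1.4)"
```

```text
time: 8.72
ee_pos: [0.6037, -0.1724, 0.2532]
eef_rot: [0.001, 0.999, 0.032, 0.001]
force: [0.1, -0.4, -0.2]
gripper_width: 0.0801
grip_force: 0.0
time: 9.48
ee_pos: [0.5205, -0.3538, 0.2524]
eef_rot: [0.0, 1.0, -0.003, 0.001]
force: [0.6, 0.3, -0.4]
gripper_width: 0.0448
grip_force: 0.0
small [ 0.5369 -0.4245  0.0937]
blue [ 0.4684 -0.4314  0.1326]
green [ 0.4348 -0.2807  0.0943]
sty [ 0.5195 -0.3561  0.1419]
shift cm [-0.4   0.15 16.82] tool x yaw -0.32 tilt [ 0.001 -0.001 -1.   ]
[393.2321 288.9482]
```

View pics/w4.png

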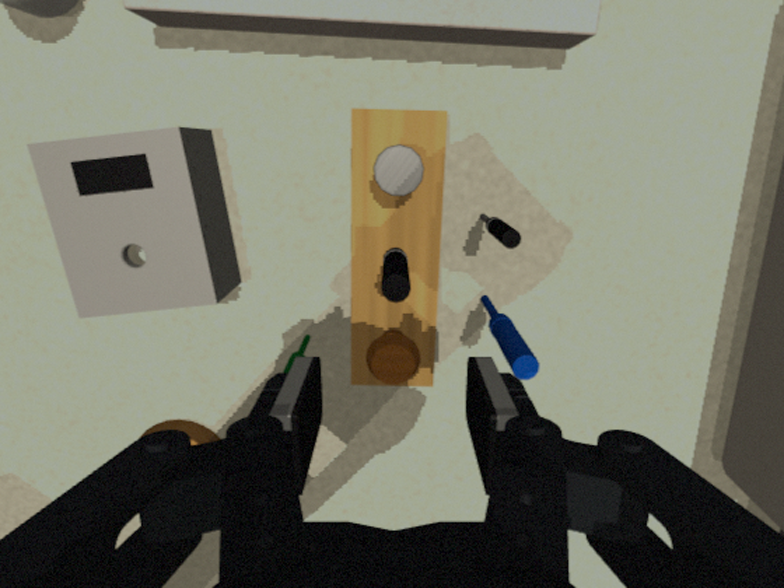

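The stylus top is at (398,290), about 2 mm right of the prediction, so y ≈ -0.357. Nearest the fingers are the small black tool at (503,233) and the blue one at (525,365), both over 65 mm off. The aperture is at (134,256).

```bash
python3 -c "
from h import *
P=robot.camera_params('wrist');print(ray('wrist',(134/1.4,256/1.4),.06,P),ray('wrist',(398/1.4,290/1.4),.141,P))"
python3 -m handwheel '[{"dx":-0.3,"dy":0.35,"dz":4,"twist":0,"hand":4.5},{"dx":0,"dy":0,"dz":4,"twist":0,"hand":4.5},{"dx":0,"dy":0,"dz":4,"twist":0,"hand":4.5},{"dx":0,"dy":0,"dz":3,"twist":0,"hand":4.5},{"dx":0,"dy":0,"dz":1.6,"twist":0,"hand":4.5},{"dx":0,"dy":0,"dz":0,"twist":0,"hand":1},{"dx":0,"dy":0,"dz":0,"twist":0,"hand":1},{"dx":0,"dy":0,"dz":0,"twist":0,"hand":1},{"dx":0,"dy":0,"dz":0,"twist":0,"hand":1},{"dx":0,"dy":0,"dz":0,"twist":0,"hand":1}]' 40
```

```text
[ 0.51887958 -0.17646332  0.06      ] [ 0.51677778 -0.35717132  0.141     ]
time: 10.78
ee_pos: [0.5184, -0.3577, 0.0865]
eef_rot: [-0.001, 1.0, -0.004, 0.001]
force: [0.6, 5.4, 1.8]
gripper_width: 0.0152
grip_force: 38.8
```

The stylus is gripped at 15 mm width. I'm lifting it clear.

```bash
python3 -m handwheel '[{"dx":0,"dy":0,"dz":-2,"twist":0,"hand":1},{"dx":0,"dy":0,"dz":-3,"twist":0,"hand":1},{"dx":0,"dy":0,"dz":-3,"twist":0,"hand":1},{"dx":0,"dy":0,"dz":-3,"twist":0,"hand":1},{"dx":0,"dy":0,"dz":0,"twist":0,"hand":1},{"dx":0,"dy":0,"dz":0,"twist":0,"hand":1}]' 60
python3 -c "
from h import *
to([.5195,-.177,.19])
robot.observe()
P=robot.camera_params('wrist');save('wrist','w5.png');st=robot.observe();p=st['ee_pos']
im=cv2.imread('pics/raw_w5.png');print(proj('wrist',p-[0,0,.02],P),proj('wrist',p-[0,0,.081],P))
# dark-handle/shaft profile: print gray row minima around projected shaft
g=cv2.cvtColor(im,cv2.COLOR_BGR2GRAY)
for z in(-.03,-.045,-.06,-.075,-.081,-.09):
  u,v=proj('wrist',p+[0,0,z],P);u,v=int(u),int(v)
  if 0<v<420: print(z,(u,v),g[v,u-24:u+25:2].tolist())
"
```

```text
time: 11.52
ee_pos: [0.5174, -0.3587, 0.1955]
eef_rot: [0.0, 1.0, -0.004, 0.0]
force: [-0.1, -0.0, -0.5]
gripper_width: 0.0145
grip_force: 58.2
shift cm [  0.07 -18.17   0.54] tool x yaw -0.43 tilt [ 0.    -0.001 -1.   ]
[277.64596681 250.63212174] [278.40230574 213.93178095]
-0.03 (277, 243) [81, 77, 77, 81, 80, 84, 83, 79, 29, 13, 0, 23, 37, 39, 39, 39, 23, 12, 1, 63, 126, 129, 111, 94, 97]
-0.045 (278, 232) [79, 76, 81, 82, 85, 84, 85, 83, 77, 76, 60, 69, 70, 71, 69, 63, 125, 136, 135, 142, 150, 154, 152, 150, 147]
-0.06 (278, 224) [133, 131, 128, 137, 138, 84, 87, 81, 78, 73, 55, 67, 71, 73, 67, 90, 148, 147, 143, 146, 148, 152, 152, 139, 133]
-0.075 (278, 216) [134, 132, 134, 134, 140, 141, 138, 112, 95, 94, 70, 66, 69, 68, 64, 128, 147, 146, 144, 135, 135, 140, 142, 140, 135]
-0.081 (278, 213) [134, 133, 132, 135, 140, 144, 151, 148, 125, 94, 91, 65, 71, 72, 105, 149, 149, 146, 130, 131, 132, 139, 139, 140, 132]
-0.09 (278, 210) [136, 131, 132, 137, 140, 139, 143, 149, 125, 96, 96, 131, 141, 145, 143, 149, 147, 132, 129, 132, 134, 137, 140, 140, 135]
```

The shaft tip shows where it should be, within about 1 mm. I'm moving over the hole and partly in.

```bash
python3 -m handwheel '[{"dx":0.05,"dy":-3.17,"dz":0,"twist":0,"hand":1},{"dx":0,"dy":-4,"dz":0,"twist":0,"hand":1},{"dx":0,"dy":-4,"dz":0,"twist":0,"hand":1},{"dx":0,"dy":-4,"dz":0,"twist":0,"hand":1},{"dx":0,"dy":-3,"dz":0,"twist":0,"hand":1},{"dx":0,"dy":0,"dz":2,"twist":0,"hand":1},{"dx":0,"dy":0,"dz":1,"twist":0,"hand":1},{"dx":0,"dy":0,"dz":0,"twist":0,"hand":1},{"dx":0,"dy":0,"dz":0,"twist":0,"hand":1}]'
python3 -c "
from h import *
to([.519,-.177,.14])
P=robot.camera_params('wrist');save('wrist','w6.png');p=robot.observe()['ee_pos']
im=cv2.imread('pics/raw_w6.png');g=cv2.cvtColor(im,cv2.COLOR_BGR2GRAY)
c=proj('wrist',[.519,-.177,.06],P);print('ap',c,'tip',proj('wrist',p-[0,0,.081],P))
u,v=[int(x) for x in c]
for r in range(v-20,v+16,2): print(r,u-24,g[r,u-24:u+26:2].tolist())
"
```

```text
time: 12.7
ee_pos: [0.5197, -0.1772, 0.1656]
eef_rot: [0.0, 1.0, -0.004, 0.0]
force: [0.7, -0.3, -0.2]
gripper_width: 0.0151
grip_force: 58.3
shift cm [-0.07 -0.02  2.56] tool x yaw -0.45 tilt [ 0. -0. -1.]
ap [278.92815666 204.69501357] tip [279.11576516 213.85846766]
184 254 [155, 155, 155, 155, 138, 139, 139, 138, 138, 136, 140, 140, 136, 137, 138, 138, 139, 138, 136, 138, 139, 141, 139, 139, 139]
186 254 [137, 139, 139, 140, 137, 139, 138, 139, 140, 139, 139, 138, 139, 137, 140, 139, 137, 138, 139, 138, 138, 139, 139, 138, 139]
188 254 [137, 138, 140, 138, 138, 138, 136, 137, 140, 138, 136, 139, 139, 138, 140, 137, 139, 139, 140, 138, 138, 138, 139, 138, 138]
190 254 [139, 138, 137, 136, 138, 137, 139, 137, 139, 138, 137, 137, 138, 139, 138, 137, 139, 139, 139, 138, 139, 138, 139, 137, 140]
192 254 [137, 138, 136, 138, 137, 137, 138, 137, 139, 136, 138, 138, 138, 138, 137, 139, 138, 139, 136, 139, 142, 139, 139, 139, 138]
194 254 [138, 138, 138, 138, 139, 137, 135, 139, 138, 135, 122, 123, 110, 107, 127, 137, 139, 138, 138, 139, 138, 137, 138, 139, 139]
196 254 [137, 139, 138, 13
[... 849 characters left out ...]
 174, 167, 114, 101, 94, 129, 138, 139, 136, 136, 136, 136]
210 254 [139, 136, 136, 137, 137, 138, 134, 102, 77, 105, 106, 114, 118, 111, 107, 95, 62, 112, 136, 138, 137, 138, 140, 137, 137]
212 254 [136, 137, 136, 135, 137, 137, 137, 128, 88, 70, 79, 90, 78, 84, 73, 70, 107, 131, 138, 137, 135, 139, 136, 139, 140]
214 254 [136, 139, 138, 137, 135, 137, 136, 137, 108, 71, 58, 64, 70, 66, 64, 111, 129, 140, 138, 136, 137, 136, 137, 138, 137]
216 254 [138, 136, 135, 137, 136, 136, 135, 136, 115, 82, 63, 63, 69, 70, 64, 116, 137, 137, 135, 137, 138, 137, 138, 138, 137]
218 254 [138, 135, 137, 137, 138, 137, 135, 137, 112, 83, 59, 66, 68, 71, 68, 110, 135, 137, 136, 137, 137, 138, 136, 135, 137]
```

The hole centre measures (277.8,205.3) against a predicted (278.9,204.7), so it is aligned within 1 mm. I'm going in.

```bash
python3 -m handwheel '[{"dx":-0.05,"dy":-0.05,"dz":1,"twist":0,"hand":1},{"dx":0,"dy":0,"dz":1,"twist":0,"hand":1},{"dx":0,"dy":0,"dz":1,"twist":0,"hand":1},{"dx":0,"dy":0,"dz":1,"twist":0,"hand":1},{"dx":0,"dy":0,"dz":0.7,"twist":0,"hand":1},{"dx":0,"dy":0,"dz":0,"twist":0,"hand":1},{"dx":0,"dy":0,"dz":0,"twist":0,"hand":1}]'
```

```text
time: 13.62
ee_pos: [0.5192, -0.1763, 0.1186]
eef_rot: [0.0, 1.0, -0.004, 0.0]
force: [-0.5, 0.5, -0.9]
gripper_width: 0.0146
grip_force: 58.3
```

```bash
python3 -m handwheel '[{"dx":0,"dy":0,"dz":0.3,"twist":0,"hand":1},{"dx":0,"dy":0,"dz":0.2,"twist":0,"hand":1},{"dx":0,"dy":0,"dz":0.1,"twist":0,"hand":1},{"dx":0,"dy":0,"dz":0,"twist":0,"hand":1},{"dx":0,"dy":0,"dz":0,"twist":0,"hand":1}]'
```

```text
time: 14.25
ee_pos: [0.5192, -0.1763, 0.1126]
eef_rot: [0.0, 1.0, -0.004, 0.0]
force: [-0.2, 0.2, 0.8]
gripper_width: 0.0146
grip_force: 58.4
```

```bash
python3 -m handwheel '[{"dx":0,"dy":0,"dz":0.2,"twist":0,"hand":1},{"dx":0,"dy":0,"dz":0,"twist":0,"hand":1},{"dx":0,"dy":0,"dz":0,"twist":0,"hand":1}]'; python3 -m handwheel '[{"dx":0,"dy":0,"dz":0.2,"twist":0,"hand":1},{"dx":0,"dy":0,"dz":0,"twist":0,"hand":1},{"dx":0,"dy":0,"dz":0,"twist":0,"hand":1}]'
```

```text
time: 14.62
ee_pos: [0.5192, -0.1763, 0.1105]
eef_rot: [0.0, 1.0, -0.004, 0.0]
force: [0.7, -0.2, 3.0]
gripper_width: 0.0147
grip_force: 58.6
time: 15.0
ee_pos: [0.5194, -0.1764, 0.1091]
eef_rot: [0.0, 1.0, -0.004, 0.0]
force: [0.3, 1.0, 7.1]
gripper_width: 0.0147
grip_force: 59.2
```

Force is past 4 N, so the button has bottomed. I'll add 1 mm for margin and then check.

```bash
python3 -m handwheel '[{"dx":0,"dy":0,"dz":0.1,"twist":0,"hand":1},{"dx":0,"dy":0,"dz":0,"twist":0,"hand":1},{"dx":0,"dy":0,"dz":0,"twist":0,"hand":1},{"dx":0,"dy":0,"dz":0,"twist":0,"hand":1},{"dx":0,"dy":0,"dz":0,"twist":0,"hand":1},{"dx":0,"dy":0,"dz":0,"twist":0,"hand":1}]'
python3 -c "
from h import *
save('scene','s9.png')
a=cv2.imread('pics/raw_s3.png').astype(int);b=cv2.imread('pics/raw_s9.png').astype(int)
sub=lambda i:cv2.cvtColor(i[180:215,395:445].astype(np.uint8),cv2.COLOR_BGR2GRAY).astype(np.float32)
print('plate shift px since s3',cv2.phaseCorrelate(sub(a),sub(b)))"
```

```text
time: 15.75
ee_pos: [0.5198, -0.1764, 0.1089]
eef_rot: [0.0, 1.0, -0.004, 0.001]
force: [-2.2, 0.1, 10.4]
gripper_width: 0.0147
grip_force: 59.6
plate shift px since s3 ((0.044542032911195406, -0.18314529919210187), 0.9843910691473219)
```

```bash
python3 -c "
from h import *
print(robot.finish_job())"
```

```text
the job is handed in; nothing more can be done
None
```

I handed the job in at about 16 s, but the hand-in returned no verdict: the ring last measured about 1.4 mm from the needle, and the gripped stylus is holding the set button down at its stop with about 10 N.

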